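# Roll the grinding jar up its gutter to the top stop

### The arm

A 7-joint arm with a two-finger parallel gripper is mounted at the origin on the work surface. World frame = base frame: x ahead of the robot, y to its left, z up, the work surface at z = 0. Lengths are in m, angles in rad, forces in N, time in s.
With the tool pointing down it reaches from about 0.425 to 0.925 m from the base axis. Payload 6.8 kg.
Tool frame: the origin (TCP) lies on the centre line of the jaws, within the pads' length; the fingertips stand 14 mm ahead of it and the grasp point (between the pads) lies 5 mm behind it (r.nose_length is the distance from the TCP to the fingertips, in m); z points along the fingers, y is the direction in which the jaws open and shut (so a half turn about z gives the same grasp; the last joint's range is limited). The gripper opens to 85 mm and grips with 20 to 120 N. Pads are 22 mm wide; open, the fingers measure 114 mm over their backs; the gripper's body (76 mm by 85 mm) begins 54 mm behind the grasp point. The pads swing forward as they close: fully open they stand 13 mm farther back than shut.
Start: joints at [1.118, 0.477, 0.022, 1.555, -0.011, 1.109, -0.083], TCP at [0.228, -0.635, 0.245] pointing down, gripper open.
Joint ranges: [-2.96, 2.96], [-0.34, 2.1], [-1.41, 1.46], [0.24, 2.44], [-1.37, 4.51], [0.17, 1.92], [-2.96, 2.96]. Speed limits (rad/s): [2.39, 2.39, 3.14, 3.14, 3.14, 3.14, 3.14].

### API

Orientations are given as a rotation vector (axis times angle).
In Python, from bench import r, imaging, look_for, outline_of gives the robot as it stands. The module is installed in compiled form; this text tells all that it offers.
- The arm moves only by the tool carry_out, never from a script. Its arguments are lists of equal length, an entry for each row: "offset": the shift along the tool's x, y, z as a fraction of full scale, a list of three; "turn": the turn, a rotation vector about the tool's x, y, z as a fraction of full scale, a list of three. A call has 1 to 8 rows; each row is the pose to reach, as a shift and turn from the pose commanded when the call began, along the tool's axes at that moment; what a row does not reach only later rows make up. Full scale, the value 1, is 0.5 m for a shift and 1.5 rad for a turn. A row lasts 1/10 s, in which the tool goes at most 50 mm and 8.59 degrees, less where a joint would pass 70% of its speed; a pose out of reach is approached as far as the arm can. A call with a number of a shift or a turn outside -1 to 1 is refused whole. A call with a gripper value outside its range is refused whole. "hand" is the closure, from 0 (fully open) to 1 (shut), set as the call begins (left out, the last holds). The fingers move at their own pace and stop on an object; "force" is the grip in N (left out, the last holds). Time passes only in rows, so rows that repeat a pose let the fingers close. It gives the time, the measured TCP pose, the force and the opening at its end, in the units of the state.
- r.get_obs(): the state, without advancing time (a new reading comes with each control period).
- imaging.grab_frame(name): name is "scene" or "top" or "wrist"; returns a dict with "pixels" (420x560x3 uint8, red, green, blue), "fx", "fy", "cx", "cy" (pixels), "R" (3x3) and "t" (3): a world point X has camera coordinates R X + t. Camera axes: x right, y down, z forward; pixel columns grow to the right and rows downward; lengths in m; the calibration is good to about 2 mm. The wrist camera is an equidistant fisheye: a pixel r from the principal point sees the ray r / f radians off the axis. A picture is of the moment at which its call begins. There is no depth.
- r.hand_in(): hands the job in, once; it reports no verdict.
Trained networks look in the newest picture that a camera, given by its name, has taken for a name from the list of things; names that differ only in an ending like _2 or _b are one class to them, and where a whole thing is asked for, a point or a joint stands for the part that bears it (a point fixed in the world has none). Each returns a list of dicts, best first, with "score" (0 to 1); they miss things now and then, are a little off and sometimes report something else, mostly with a low value. They report only what shows in the picture. A call takes as long as a camera call. They do not tell look-alikes from the thing itself.
- look_for(query, camera): "xyz" ([x, y, z] in m, in the coordinates of the camera as it stood for that picture, good to about 4 mm: the middle of the surface that is visible of it).
- outline_of(query, camera): "region" (420x560 bool, what is visible of it).
The state is a dict: "clock": time; "joints": joint angles; "qvel": joint speeds; "tau": joint torques, N m; "tcp_pos": TCP position; "orientation": TCP orientation; "contact_force": force on the tool from outside, world axes, zero at the start; "moment": the same for the moment, N m; "grip_width": finger opening in m.
Only numpy, scipy, OpenCV 4.12 (cv2) and the standard library are available. Lean on these libraries where they do the work, as an engineer would, in place of code of your own. Each camera call takes 0.05 s, during which the arm holds its last target. There are 200 camera calls.

### The job

The steel grinding jar has rolled down to the bottom of its sloped gutter. With the fingertips push it back up the gutter, over the low ridge, so that it lies in the seat between the ridge and the top stop and cannot roll back, then leave it there. Roll it steadily, without flicking it and without picking it up, and leave the glassware and the cork ring where they stand.

Things in the scene. Friction and masses are not known exactly. Their poses are not given: they have to be found in the camera images.
- gutter: Straight aluminium channel fixed on a low stand (290 x 100 mm), anywhere in heading. Origin: on its floor surface, mid length and width, 42 mm above the bench. x points uphill along the floor (slope 0.12 rad), y across, z square to the floor. 290 mm long; floor 66 mm wide between side rails 18 mm high, 4 mm thick. The jar fills it nearly to the rails and rolls along x.
- gutter_lip (a point): Middle of the top of the low lip across the gutter floor at the bottom, 8 mm high, from gutter x -96 to -90 mm. The jar rests against it at the start. It is open above and behind: a finger can come down behind the jar above the lip. Axes as the gutter's.
- gutter_ridge (a point): Top of the round ridge (half-rod, 4 mm high, 8 mm wide) across the floor near the top, at gutter x +74.5 mm. Axes as the gutter's.
- gutter_seat (a point): Middle of the seat, on the floor, at gutter x +90 mm. A jar lying behind the ridge has its centre 28 mm above this point, square to the floor. The top stop is a plate 40 mm high; its rubber pad faces the jar 30.5 mm uphill of this point (gutter x +120.5 mm), so a seated jar is 2.5 mm short of it. Axes as the gutter's.
- jar: Closed polished steel jar (friction about 0.25), cylinder 56 mm across, 60 mm long, 0.3 to 0.6 kg, lying across the gutter. Origin: its centre; own y is the cylinder axis, x and z turn as it rolls. Starts against the lip, centre at gutter x -70, z +28 mm; rolls back there if let go short of the ridge. A push of a few newtons moves it up the slope and over the ridge.
- cork_ring: Loose cork flask ring, 90 mm across, 28 mm high, lying flat beside the gutter. Origin: centre of its underside. A bystander.
- vial: Loose capped glass vial, 28 mm across, 58 mm high, standing beside the gutter. Origin: centre of its underside. A bystander.
- beaker: Loose small glass beaker, 60 mm across, 72 mm high, standing on the other side of the gutter. Origin: centre of its underside. A bystander.
Mind the look-alikes: they are no part of the job. Leave any purple or yellow look-alike of the jar alone.

How it is judged:
At the end, for the whole second after the job is handed in: The jar lies at rest (slower than 20 mm/s) in the seat between ridge and stop: its centre within 7 mm of the seat's middle along the gutter (gutter x 83 to 97 mm) and 24 to 32 mm above the floor, its axis square across the gutter within 0.12 rad (x of jar in the frame of gutter between 0.083 and 0.097 m and z of jar in the frame of gutter between 0.024 and 0.032 m and angle between the y axis of jar and the y axis of gutter, either way round below 0.12 rad and linear speed of jar below 0.02 m/s); the robot touches nothing.
It fails at once if the jar is lifted: its centre is more than 43 mm above the gutter's floor (28 mm as it rolls, 32 mm on top of the ridge) (z of jar in the frame of gutter above 0.043 m).
It fails at once if the jar is flicked or thrown: faster than 0.6 m/s (linear speed of jar above 0.6 m/s).
It fails at once if the cork ring is shoved aside or knocked over (distance of cork_ring from where it was at the start of the episode above 0.03 m or angle between cork_ring's own z axis and vertical above 0.4 rad).
It fails at once if the vial is shoved aside or knocked over (distance of vial from where it was at the start of the episode above 0.03 m or angle between vial's own z axis and vertical above 0.4 rad).
It fails at once if the beaker is shoved aside or knocked over (distance of beaker from where it was at the start of the episode above 0.03 m or angle between beaker's own z axis and vertical above 0.4 rad).
It also fails if it takes over 35 s, if anything falls off the work surface, if the arm or the gripper's body presses on something with over 40 N, if the wrist force passes 120 N, or if a joint passes its speed limit or range.

## Working session

There is one attempt and no reset: what is moved stays moved. The work goes in short steps, Python scripts to look and compute and a tool call to move; the robot and the scene stay as the last step left them, time stands still between calls to the robot, and variables do not carry over. Pictures are saved under pics/ and viewed, about 8 in all and at most 12, crops included, and the job is handed in when it is done.

Besides the shell and the picture viewer there is one more tool, called after "Request:" as name(argument=value, ...), one argument or row to a line, values as JSON. carry_out: Moves the arm, as the interface text tells. Shift numbers are shares of 0.5 m and turn numbers shares of 1.5 rad, none past 1 either way. Its arguments: {"type":"object","properties":{"offset":{"type":"array","items":{"type":"array","items":{"type":"number","minimum":-1,"maximum":1}}},"turn":{"type":"array","items":{"type":"array","items":{"type":"number","minimum":-1,"maximum":1}}},"hand":{"type":"number"},"force":{"type":"number"}},"required":["offset","turn"]}

```bash
mkdir -p pics
cat > h.py <<'E'
from bench import r, imaging, look_for, outline_of
import numpy as np, cv2
def world(f,p): return np.array(f["R"]).T@(np.array(p)-np.array(f["t"]))
E
python3 - <<'E'
from h import *
np.set_printoptions(precision=4,suppress=True)
ims=[]
for c in ("top","scene"):
    f=imaging.grab_frame(c); ims.append(f["pixels"]); cv2.imwrite(f"pics/{c}0.png",cv2.cvtColor(f["pixels"],cv2.COLOR_RGB2BGR))
    print(c,f["fx"],f["cx"],f["cy"],np.array(f["R"]).tolist(),f["t"])
    for q in ("gutter","jar","gutter_lip","gutter_ridge","gutter_seat","cork_ring","vial","beaker"):
        for d in look_for(q,c)[:3]: print(c,q,round(d["score"],2),world(f,d["xyz"]))
print(r.get_obs())
E
```

```text
top 460.55146185656236 278.1910601471977 214.05438012792936 [[-0.009360182946229848, -0.9999556539833405, -0.0010378063225123437], [-0.9805192626145374, 0.009381872049748503, -0.19619876686331672], [0.19619980279566315, -0.0008188672615788247, -0.9805635965297465]] [-0.038   0.6247  0.9752]
top gutter 0.97 [ 0.5612 -0.0694  0.0484]
top jar 0.86 [ 0.8268 -0.0458  0.0477]
top jar 0.77 [ 0.6179 -0.316   0.0543]
top jar 0.63 [ 0.6273 -0.1367  0.0865]
top gutter_lip 0.73 [ 0.5604 -0.0716  0.0459]
top gutter_ridge 0.65 [ 0.5577 -0.07    0.0457]
top gutter_seat 0.79 [ 0.5614 -0.073   0.053 ]
top cork_ring 0.79 [ 0.4352 -0.128   0.0285]
top vial 0.54 [ 0.5841 -0.2224  0.0579]
top vial 0.21 [ 0.5603 -0.0674  0.0477]
top beaker 0.81 [ 0.7084 -0.0231  0.0335]
scene 498.7035071787601 278.97498238129566 207.40172446614173 [[0.28800021176815455, 0.9574744727221346, 0.017277502914736113], [0.7735970773372427, -0.22198136824152268, -0.5935249228877397], [-0.5644496788525741, 0.1843011292398722, -0.804630134785004]] [-0.1314 -0.4497  1.3344]
scene gutter 0.58 [ 0.5655 -0.0827  0.048 ]
scene gutter 0.
[... 229 characters left out ...]
729 -0.0854  0.0485]
scene gutter_seat 0.94 [ 0.5712 -0.0827  0.0491]
scene cork_ring 0.76 [ 0.4455 -0.1286  0.0335]
scene vial 0.57 [ 0.6008 -0.2356  0.0436]
scene beaker 0.8 [ 0.698  -0.0226  0.045 ]
{'clock': 0.9, 'joints': array([ 1.1179,  0.4769,  0.0224,  1.5554, -0.0115,  1.1093, -0.0831]), 'qvel': array([ 0.0003, -0.0008,  0.0001, -0.001 ,  0.0004,  0.0015,  0.0004]), 'tau': array([ -0.0006, -59.6318,   1.6064, -28.1548,   0.0126,   0.0015,
        -0.    ]), 'tcp_pos': array([ 0.2282, -0.6353,  0.2453]), 'orientation': array([3.095 , 0.5389, 0.0001]), 'contact_force': array([ 0.5368,  1.3705, -0.2992]), 'moment': array([ 0.0096, -0.0484, -0.0126]), 'grip_width': 0.08493507780904265}
```

View pics/top0.png

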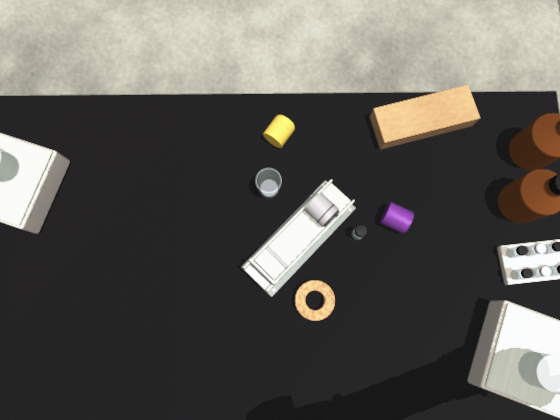

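View pics/scene0.png

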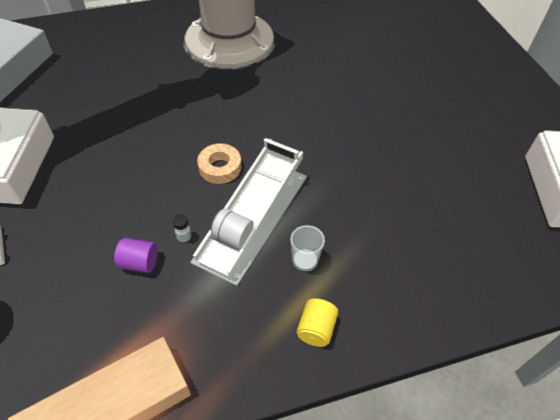

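Run:
```python
import cv2,numpy as np
a=cv2.imread("pics/top0.png")[170:305,235:365]; b=cv2.imread("pics/scene0.png")[130:290,185:315]
a=cv2.resize(a,None,fx=3,fy=3,interpolation=cv2.INTER_CUBIC); b=cv2.resize(b,None,fx=3,fy=3,interpolation=cv2.INTER_CUBIC)
h=480; a=cv2.copyMakeBorder(a,0,h-a.shape[0],0,0,cv2.BORDER_CONSTANT)
cv2.imwrite("pics/crop.png",np.hstack([a,b]))
```

```text
(no output)
```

View pics/crop.png

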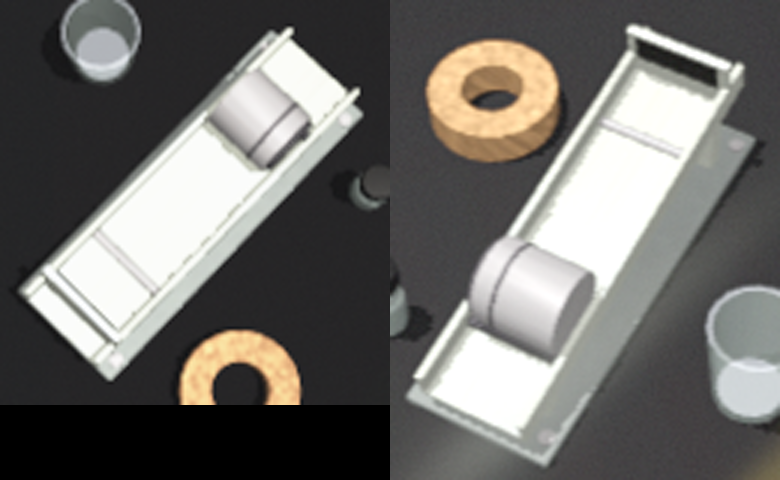

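```bash
cat >> h.py <<'E'
from scipy.spatial.transform import Rotation as Ro
from scipy.optimize import least_squares
def proj(f,X):
    c=np.atleast_2d(X)@np.array(f["R"]).T+np.array(f["t"]); return c[:,:2]/c[:,2:]*[f["fx"],f["fy"]]+[f["cx"],f["cy"]]
def GR(yaw): return (Ro.from_euler("z",yaw)*Ro.from_euler("y",-0.12)).as_matrix()
def gut(p,P): return np.atleast_2d(P)@GR(p[2]).T+[p[0],p[1],.042]
E
cat > fit.py <<'E'
from h import *
np.set_printoptions(precision=4,suppress=True)
F={c:imaging.grab_frame(c) for c in("top","scene")}
T=[((97,235),(74.5,-33,3)),((155,293),(74.5,33,3)),((292,32),(-145,-35,18)),((357,92),(-145,35,18))]
S=[((212,122),(74.5,33,3)),((292,153),(74.5,-33,3)),((28,375),(-145,35,18))]
def res(p):
    o=[]
    for c,L,off in(("top",T,(235,170)),("scene",S,(185,130))):
        o.append(proj(F[c],gut(p,np.array([l[1] for l in L])/1000))-(np.array([l[0] for l in L])/3+off))
    return np.vstack(o).ravel()
s=least_squares(res,[.56,-.07,2.4],loss="soft_l1"); p=s.x; print(p); print(res(p).reshape(-1,2))
np.save("p.npy",p)
for c,off in(("top",(235,170)),("scene",(185,130))):
    im=F[c]["pixels"][off[1]:off[1]+150,off[0]:off[0]+130,::-1]; im=cv2.resize(im,None,fx=3,fy=3,interpolation=cv2.INTER_CUBIC)
    def ln(P,col): cv2.polylines(im,[np.int32(np.round((proj(F[c],gut(p,np.array(P)/1000))-off)*3+1))],False,col,1)
    for y in(-37,-33,33,37): ln([(-145,y,18),(145,y,18)],(0,0,255))
    for y in(-33,33): ln([(-145,y,0),(145,y,0)],(0,255,0))
    ln([(74.5,-33,4),(74.5,33,4)],(255,0,0)); ln([(120.5,-33,40),(120.5,33,40)],(255,0,255)); ln([(-93,-33,8),(-93,33,8)],(255,255,0))
    a=np.linspace(0,6.3,40)
    for y in(-30,30): ln([(-70+28*np.cos(t),y,28+28*np.sin(t)) for t in a],(0,140,255))
    cv2.imwrite(f"pics/o_{c}.png",im)
cv2.imwrite("pics/o.png",np.hstack([cv2.imread(f"pics/o_{c}.png") for c in F]))
for c in F:
    for d in look_for("jar",c): 
        w=world(F[c],d["xyz"]); print(c,d["score"],(w-[p[0],p[1],.042])@GR(p[2]))
E
python3 fit.py
```

```text
[ 0.5794 -0.0928  2.3653]
[[-0.574  -0.9054]
 [ 1.4226  0.306 ]
 [-0.2661 -0.8026]
 [ 0.3895 -0.4781]
 [-0.4116 -2.1699]
 [ 2.3004 -0.2768]
 [-0.4965 -0.499 ]]
top 0.93 [-0.1782  0.1347  0.0352]
top 0.87 [-0.0628 -0.0025  0.052 ]
top 0.6 [-0.1438 -0.2059  0.0239]
scene 0.98 [-0.0806 -0.0073  0.0502]
scene 0.84 [-0.1928  0.123   0.0302]
scene 0.58 [-0.1568 -0.214   0.0264]
```

View pics/o.png

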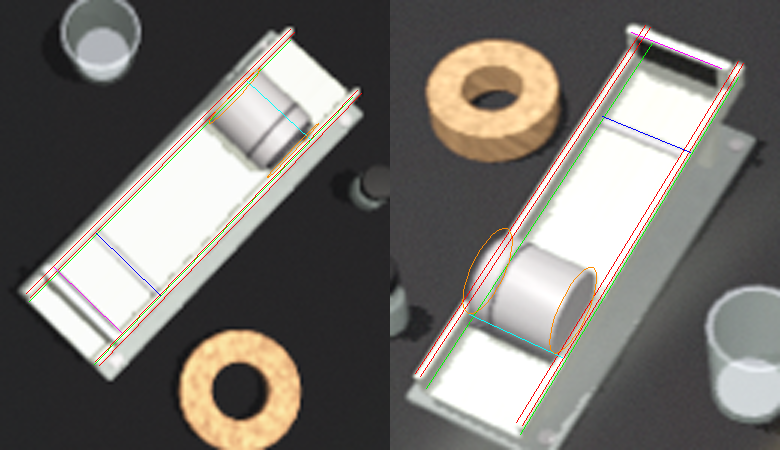

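```bash
cat >> h.py <<'E'
def goal(x,tip,y=0):
    "tool orientation and TCP for a TCP at gutter x, fingertips `tip` above floor"
    p=np.load("p.npy"); G=GR(p[2]); R=np.c_[G[:,0],-G[:,1],-G[:,2]]
    return R,gut(p,[x,y,tip+r.nose_length])[0]
def delta(R,X):
    o=r.get_obs(); C=Ro.from_rotvec(o["orientation"]).as_matrix()
    return C.T@(X-o["tcp_pos"])/.5, Ro.from_matrix(C.T@R).as_rotvec()/1.5
E
python3 - <<'E'
from h import *
np.set_printoptions(precision=4,suppress=True)
R,X=goal(-.125,.12); print(r.nose_length,X); print(delta(R,X))
o=r.get_obs();C=Ro.from_rotvec(o["orientation"]).as_matrix(); print(C)
for q in ("scene","top"):
  f=imaging.grab_frame(q); print(proj(f,o["tcp_pos"]))
E
```

```text
0.014 [ 0.6794 -0.1909  0.1601]
(array([ 1.1497, -0.5314,  0.1705]), array([ 0.0808,  0.0507, -1.3451]))
[[ 0.9412  0.338   0.    ]
 [ 0.338  -0.9412 -0.    ]
 [ 0.      0.     -1.    ]]
[[-95.774   51.9724]]
[[629.4595 418.8782]]
```

Request:
carry_out(
  offset=[
    [0.08, -0.035, 0],
    [0.17, -0.075, 0],
    [0.26, -0.115, 0],
    [0.35, -0.155, 0],
    [0.44, -0.195, 0],
    [0.52, -0.235, 0],
    [0.58, -0.26, 0],
    [0.6, -0.27, 0],
  ],
  turn=[
    [0, 0, -0.08],
    [0, 0, -0.17],
    [0, 0, -0.27],
    [0, 0, -0.37],
    [0, 0, -0.47],
    [0, 0, -0.57],
    [0, 0, -0.66],
    [0, 0, -0.7],
  ],
  hand=0.7,
)

```text
clock: 2.0
tcp_pos: [0.4686, -0.4026, 0.2457]
orientation: [2.397, 2.031, 0.004]
contact_force: [0.3, -0.5, -0.2]
grip_width: 0.0253
```

Run:
```python
from h import *
np.set_printoptions(precision=4,suppress=True)
R,X=goal(-.125,.12); print(delta(R,X)); o=r.get_obs(); print(o["joints"],o["grip_width"],o["clock"])
```

```text
(array([0.4866, 0.3458, 0.1728]), array([ 0.0401,  0.0733, -0.6388]))
[ 0.8344  0.4007 -0.2957  1.6825  0.1268  1.0764  0.3355] 0.025257390132388934 2.0
```

Request:
carry_out(
  offset=[
    [0.07, 0.05, 0.02],
    [0.14, 0.1, 0.04],
    [0.21, 0.15, 0.06],
    [0.28, 0.2, 0.09],
    [0.35, 0.25, 0.12],
    [0.41, 0.29, 0.15],
    [0.46, 0.33, 0.17],
    [0.48, 0.34, 0.17],
  ],
  turn=[
    [0.005, 0.01, -0.09],
    [0.01, 0.02, -0.18],
    [0.015, 0.03, -0.27],
    [0.02, 0.04, -0.36],
    [0.025, 0.05, -0.45],
    [0.03, 0.06, -0.54],
    [0.04, 0.07, -0.61],
    [0.04, 0.073, -0.635],
  ],
)

```text
clock: 2.8
tcp_pos: [0.6757, -0.1961, 0.1581]
orientation: [-1.159, -2.795, -0.07]
contact_force: [0.5, 1.2, -0.7]
grip_width: 0.0255
```

Request:
carry_out(
  offset=[
    [0, 0, 0],
    [0, 0, 0],
  ],
  turn=[
    [0, 0, 0],
    [0, 0, 0],
  ],
)

```text
clock: 3.0
tcp_pos: [0.6738, -0.2019, 0.1607]
orientation: [-1.174, -2.793, -0.064]
contact_force: [-0.2, -0.8, 0.4]
grip_width: 0.0258
```

```bash
cat > look.py <<'E'
from h import *
import sys
np.set_printoptions(precision=4,suppress=True)
x,tip=float(sys.argv[1]),float(sys.argv[2])
R,X=goal(x,tip); print(delta(R,X)); o=r.get_obs(); p=np.load("p.npy")
print(o["joints"],o["contact_force"]@GR(p[2]),o["clock"],"tcp in gutter",(o["tcp_pos"]-[p[0],p[1],.042])@GR(p[2]))
if len(sys.argv)>3:
    out=[]
    for c,(u,v) in(("top",(225,140)),("scene",(165,110))):
        f=imaging.grab_frame(c); out.append(cv2.resize(f["pixels"][v:v+200,u:u+160,::-1],None,fx=2.4,fy=2.4,interpolation=cv2.INTER_CUBIC))
        for d in look_for("jar",c): print(c,d["score"],(world(f,d["xyz"])-[p[0],p[1],.042])@GR(p[2]))
    cv2.imwrite(f"pics/{sys.argv[3]}.png",np.hstack(out))
E
python3 look.py -.125 .016 a1
```

```text
(array([0.0078, 0.0237, 0.2101]), array([-0.0011,  0.0007, -0.0132]))
[ 0.5525  0.7108 -0.5188  1.433   0.2805  1.1812  0.7808] [-0.3293  0.7091  0.4534] 3.0 tcp in gutter [-0.1285  0.0117  0.1351]
top 0.83 [-0.1748  0.1298  0.0293]
top 0.67 [-0.1445 -0.2067  0.0229]
top 0.6 [-0.0595 -0.0028  0.0519]
scene 0.78 [-0.1592 -0.2149  0.0296]
scene 0.7 [-0.0781 -0.0101  0.0508]
scene 0.57 [-0.1954  0.1219  0.0296]
```

View pics/a1.png

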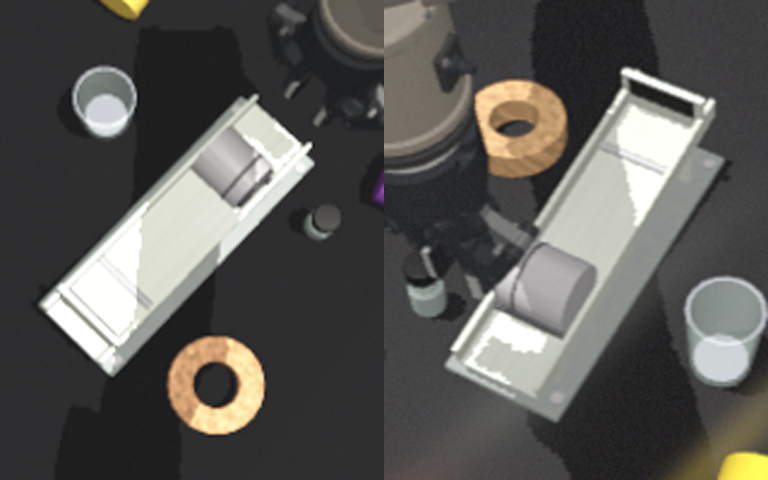

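Request:
carry_out(
  offset=[
    [0.004, 0.012, 0],
    [0.008, 0.024, 0],
    [0.008, 0.024, 0.04],
    [0.008, 0.024, 0.08],
    [0.008, 0.024, 0.12],
    [0.008, 0.024, 0.15],
    [0.008, 0.024, 0.15],
    [0.008, 0.024, 0.15],
  ],
  turn=[
    [0, 0, -0.006],
    [0, 0, -0.013],
    [0, 0, -0.013],
    [0, 0, -0.013],
    [0, 0, -0.013],
    [0, 0, -0.013],
    [0, 0, -0.013],
    [0, 0, -0.013],
  ],
  hand=0.8,
)

```text
clock: 4.0
tcp_pos: [0.674, -0.1825, 0.0867]
orientation: [-1.142, -2.806, -0.068]
contact_force: [0.5, 0.2, 1.3]
grip_width: 0.0172
```

```bash
python3 look.py -.125 .016 a2
```

```text
(array([-0.0018, -0.0044,  0.0599]), array([-0.0003, -0.0001,  0.002 ]))
[ 0.5245  0.7812 -0.5065  1.492   0.319   1.059   0.755 ] [-0.0718 -0.4638  1.3644] 4.0 tcp in gutter [-0.1241 -0.0022  0.0599]
top 0.61 [-0.159   0.1165  0.0153]
scene 0.64 [-0.1949  0.1209  0.0291]
scene 0.64 [-0.1593 -0.2127  0.0279]
scene 0.6 [-0.0672 -0.0171  0.0509]
```

View pics/a2.png

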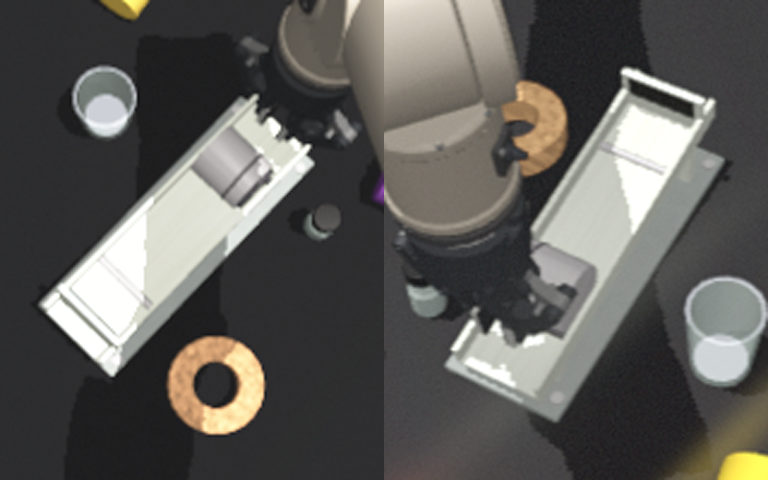

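Request:
carry_out(
  offset=[
    [-0.002, -0.004, 0.015],
    [-0.002, -0.004, 0.03],
    [-0.002, -0.004, 0.045],
    [-0.002, -0.004, 0.06],
    [-0.002, -0.004, 0.06],
    [-0.002, -0.004, 0.06],
  ],
  turn=[
    [0, 0, 0.002],
    [0, 0, 0.002],
    [0, 0, 0.002],
    [0, 0, 0.002],
    [0, 0, 0.002],
    [0, 0, 0.002],
  ],
)

```text
clock: 4.8
tcp_pos: [0.6702, -0.1822, 0.056]
orientation: [-1.146, -2.803, -0.068]
contact_force: [0.0, 0.3, 1.1]
grip_width: 0.017
```

```bash
python3 look.py -.105 .016
```

```text
(array([ 0.0398,  0.0005, -0.0016]), array([-0.0008, -0.0005, -0.0001]))
[ 0.5202  0.8114 -0.4952  1.5138  0.3346  1.0098  0.7434] [ 0.3363 -0.2665  1.1011] 4.8 tcp in gutter [-0.1249  0.0003  0.0292]
```

Request:
carry_out(
  offset=[
    [0.01, 0, -0.001],
    [0.02, 0, -0.001],
    [0.03, 0, -0.001],
    [0.04, 0, -0.001],
    [0.05, 0, -0.001],
    [0.06, 0, -0.001],
    [0.07, 0, -0.001],
    [0.08, 0, -0.001],
  ],
  turn=[
    [0, 0, 0],
    [0, 0, 0],
    [0, 0, 0],
    [0, 0, 0],
    [0, 0, 0],
    [0, 0, 0],
    [0, 0, 0],
    [0, 0, 0],
  ],
)

```text
clock: 5.6
tcp_pos: [0.6418, -0.1544, 0.0618]
orientation: [-1.147, -2.804, -0.068]
contact_force: [0.3, -0.9, 0.9]
grip_width: 0.0174
```

```bash
python3 look.py .049 .016 a3
```

```text
(array([0.2674, 0.0004, 0.0003]), array([-0.0006, -0.    , -0.0003]))
[ 0.5136  0.7591 -0.5078  1.6089  0.3279  0.9662  0.703 ] [-0.733   0.4266  0.9981] 5.6 tcp in gutter [-0.0847  0.0002  0.0302]
top 0.85 [-0.1423 -0.2064  0.0265]
top 0.69 [-0.0357 -0.0016  0.054 ]
scene 0.88 [-0.1571 -0.2137  0.0302]
scene 0.67 [-0.1928  0.1268  0.0261]
scene 0.48 [-0.0376 -0.0208  0.0548]
```

View pics/a3.png

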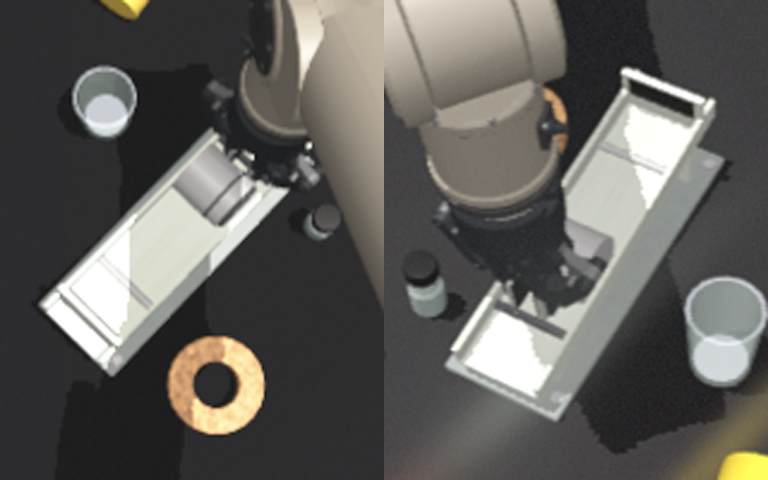

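Request:
carry_out(
  offset=[
    [0.01, 0, 0],
    [0.022, 0, 0],
    [0.034, 0, 0],
    [0.046, 0, 0],
    [0.058, 0, 0],
    [0.07, 0, 0],
    [0.082, 0, 0],
    [0.094, 0, 0],
  ],
  turn=[
    [0, 0, 0],
    [0, 0, 0],
    [0, 0, 0],
    [0, 0, 0],
    [0, 0, 0],
    [0, 0, 0],
    [0, 0, 0],
    [0, 0, 0],
  ],
)

```text
clock: 6.6
tcp_pos: [0.6084, -0.1215, 0.0674]
orientation: [-1.147, -2.804, -0.068]
contact_force: [0.6, -2.2, 1.0]
grip_width: 0.0173
```

Request:
carry_out(
  offset=[
    [0.012, 0, 0],
    [0.024, 0, 0],
    [0.036, 0, 0],
    [0.048, 0, 0],
    [0.06, 0, 0],
    [0.072, 0, 0],
    [0.082, 0, 0],
    [0.09, 0, 0],
  ],
  turn=[
    [0, 0, 0],
    [0, 0, 0],
    [0, 0, 0],
    [0, 0, 0],
    [0, 0, 0],
    [0, 0, 0],
    [0, 0, 0],
    [0, 0, 0],
  ],
)

```text
clock: 7.4
tcp_pos: [0.5765, -0.0902, 0.0728]
orientation: [-1.147, -2.804, -0.068]
contact_force: [0.6, -1.0, 0.2]
grip_width: 0.0172
```

```bash
python3 look.py .049 .016 a4
```

```text
(array([0.0831, 0.0004, 0.0002]), array([-0.0007, -0.0002, -0.0001]))
[ 0.4854  0.6485 -0.5402  1.8054  0.3075  0.8758  0.6081] [-1.086   0.2711  0.3521] 7.4 tcp in gutter [0.0075 0.0002 0.0301]
top 0.95 [ 0.0545 -0.0001  0.0516]
top 0.87 [-0.1769  0.1336  0.0339]
top 0.76 [-0.143  -0.2057  0.0218]
top 0.52 [ 0.0725  0.1235 -0.0246]
scene 0.79 [-0.1575 -0.2122  0.0299]
scene 0.66 [-0.1929  0.1214  0.0293]
scene 0.5 [ 0.0488 -0.0211  0.0542]
```

View pics/a4.png

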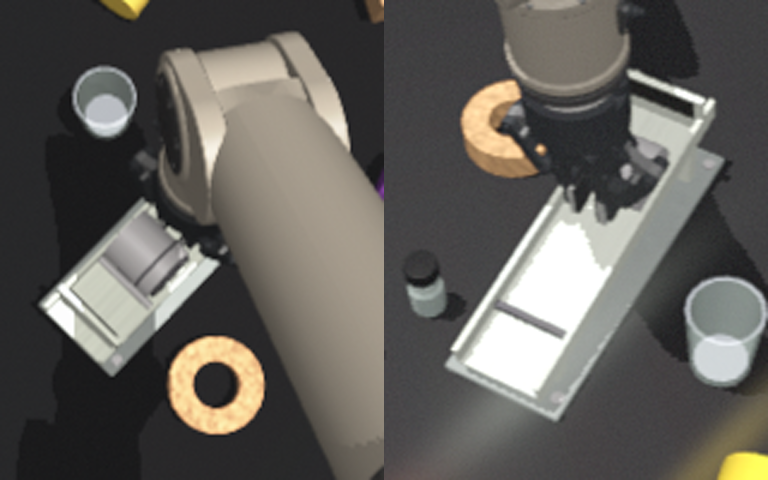

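Request:
carry_out(
  offset=[
    [0.006, 0, 0],
    [0.012, 0, 0],
    [0.018, 0, 0],
    [0.024, 0, 0],
    [0.03, 0, 0],
    [0.036, 0, 0],
    [0.042, 0, 0],
    [0.048, 0, 0],
  ],
  turn=[
    [0, 0, 0],
    [0, 0, 0],
    [0, 0, 0],
    [0, 0, 0],
    [0, 0, 0],
    [0, 0, 0],
    [0, 0, 0],
    [0, 0, 0],
  ],
)

```text
clock: 8.4
tcp_pos: [0.5644, -0.0777, 0.0776]
orientation: [-1.156, -2.812, -0.068]
contact_force: [7.1, -6.4, 4.0]
grip_width: 0.0171
```

```bash
python3 look.py .045 .016
```

```text
(array([ 0.0393, -0.0007,  0.0052]), array([ 0.0022,  0.0064, -0.0023]))
[ 0.4766  0.6193 -0.5467  1.846   0.3042  0.8518  0.5825] [-9.0496 -0.4047  5.1078] 8.4 tcp in gutter [ 0.0254 -0.0003  0.0328]
```

Request:
carry_out(
  offset=[
    [-0.01, 0, 0],
    [-0.02, 0, 0],
    [-0.03, 0, 0.002],
    [-0.04, 0, 0.005],
    [-0.05, 0, 0.01],
    [-0.06, 0, 0.015],
    [-0.063, 0, 0.018],
    [-0.063, 0, 0.018],
  ],
  turn=[
    [0, 0.03, 0],
    [0, 0.07, 0],
    [0, 0.11, 0],
    [0, 0.15, 0],
    [0, 0.19, 0],
    [0, 0.23, 0],
    [0, 0.26, 0],
    [0, 0.267, 0],
  ],
)

```text
clock: 9.2
tcp_pos: [0.5811, -0.0959, 0.0615]
orientation: [-1.004, -2.447, -0.266]
contact_force: [0.3, -1.3, -0.3]
grip_width: 0.0169
```

```bash
python3 look.py .045 .007 a5
```

```text
(array([0.0857, 0.002 , 0.0339]), array([-0.001 , -0.2686, -0.0016]))
[ 0.5809  0.8751 -0.5969  1.5317  0.1241  1.2581  0.8018] [-1.1652  0.6995 -0.1985] 9.2 tcp in gutter [-0.0011  0.0011  0.0198]
top 0.98 [-0.1411 -0.2065  0.0216]
top 0.64 [ 0.0433 -0.0026  0.0525]
scene 0.94 [ 0.032  -0.0133  0.0544]
scene 0.7 [-0.1897  0.1249  0.0297]
scene 0.61 [-0.1609 -0.2098  0.028 ]
scene 0.59 [ 0.1037  0.108  -0.0238]
```

View pics/a5.png

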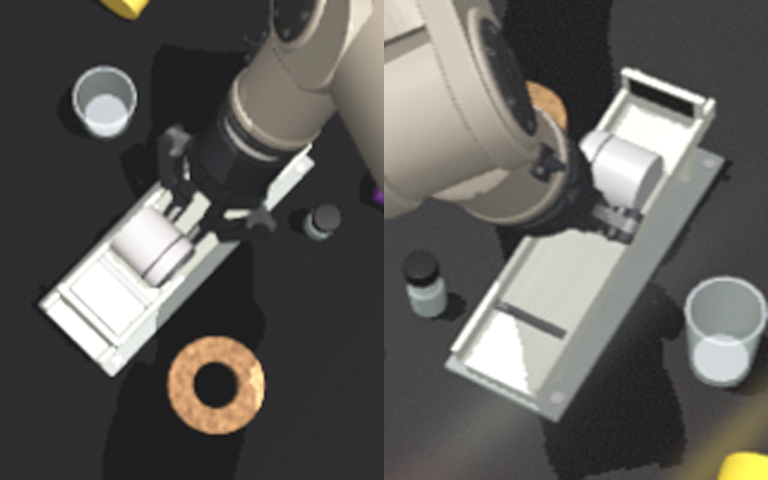

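Request:
carry_out(
  offset=[
    [0.0074, 0, 0.0031],
    [0.0147, 0, 0.0062],
    [0.0221, 0, 0.0093],
    [0.0295, 0, 0.0125],
    [0.0368, 0, 0.0156],
    [0.0405, 0, 0.016],
    [0.045, 0, 0.017],
    [0.049, 0, 0.0175],
  ],
  turn=[
    [0, 0, 0],
    [0, 0, 0],
    [0, 0, 0],
    [0, 0, 0],
    [0, 0, 0],
    [0, 0, 0],
    [0, 0, 0],
    [0, 0, 0],
  ],
)

```text
clock: 10.2
tcp_pos: [0.5645, -0.0786, 0.0676]
orientation: [-1.006, -2.453, -0.266]
contact_force: [3.8, -3.7, -0.5]
grip_width: 0.0176
```

```bash
python3 look.py .045 .007
```

```text
(array([0.0383, 0.0006, 0.0203]), array([ 0.0003, -0.2645, -0.0014]))
[ 0.5815  0.8407 -0.6102  1.592   0.1141  1.2225  0.7837] [-5.3742 -0.0091  0.1403] 10.2 tcp in gutter [0.0234 0.0003 0.0229]
```

Request:
carry_out(
  offset=[
    [0.004, 0, 0.0006],
    [0.008, 0, 0.0012],
    [0.012, 0, 0.0018],
    [0.016, 0, 0.0024],
    [0.02, 0, 0.003],
    [0.024, 0, 0.0036],
    [0.028, 0, 0.0042],
    [0.032, 0, 0.0048],
  ],
  turn=[
    [0, 0, 0],
    [0, 0, 0],
    [0, 0, 0],
    [0, 0, 0],
    [0, 0, 0],
    [0, 0, 0],
    [0, 0, 0],
    [0, 0, 0],
  ],
)

```text
clock: 11.0
tcp_pos: [0.552, -0.0661, 0.0734]
orientation: [-1.002, -2.449, -0.266]
contact_force: [-0.3, 0.6, -0.6]
grip_width: 0.0169
```

```bash
python3 look.py .045 .007 a6
```

```text
(array([0.0017, 0.0004, 0.0129]), array([-0.0008, -0.2676, -0.0001]))
[ 0.5816  0.819  -0.6211  1.6283  0.1037  1.2099  0.773 ] [ 0.5833 -0.1991 -0.6542] 11.0 tcp in gutter [0.0417 0.0002 0.0266]
top 0.92 [-0.1439 -0.2037  0.0244]
top 0.6 [ 0.0973 -0.0024  0.0529]
scene 0.82 [-0.1593 -0.2119  0.0303]
scene 0.69 [-0.1945  0.1228  0.027 ]
scene 0.67 [ 0.0779 -0.0136  0.0522]
```

View pics/a6.png

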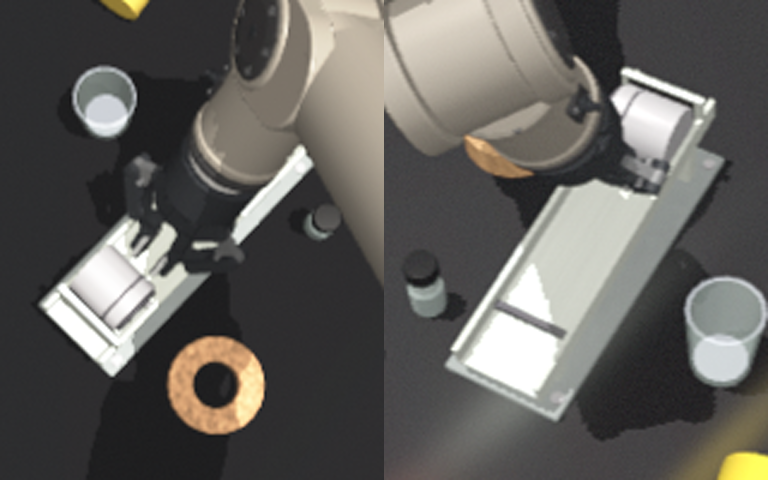

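Request:
carry_out(
  offset=[
    [-0.015, 0, -0.006],
    [-0.035, 0, -0.014],
    [-0.055, 0, -0.023],
    [-0.055, 0, -0.08],
    [-0.055, 0, -0.15],
    [-0.055, 0, -0.22],
    [-0.055, 0, -0.3],
    [-0.055, 0, -0.36],
  ],
  turn=[
    [0, 0, 0],
    [0, 0, 0],
    [0, 0, 0],
    [0, 0, 0],
    [0, 0, 0],
    [0, 0, 0],
    [0, 0, 0],
    [0, 0, 0],
  ],
)

```text
clock: 12.0
tcp_pos: [0.635, -0.1479, 0.218]
orientation: [-1.005, -2.451, -0.267]
contact_force: [-0.1, 0.2, -0.2]
grip_width: 0.0171
```

```bash
python3 look.py .045 .007 a7
```

```text
(array([0.0608, 0.0003, 0.3795]), array([ 0.0005, -0.2657, -0.0013]))
[ 0.5872  0.7977 -0.6055  1.2572  0.083   1.5939  0.8266] [ 0.2528 -0.0705 -0.2091] 12.0 tcp in gutter [-0.0566  0.0004  0.1841]
top 0.95 [ 0.0974 -0.0025  0.051 ]
top 0.73 [-0.1793  0.1329  0.0296]
top 0.68 [-0.142  -0.2069  0.0268]
scene 0.77 [-0.1972  0.1235  0.0294]
scene 0.62 [ 0.0792 -0.0081  0.05  ]
scene 0.56 [-0.1584 -0.2159  0.0284]
```

View pics/a7.png

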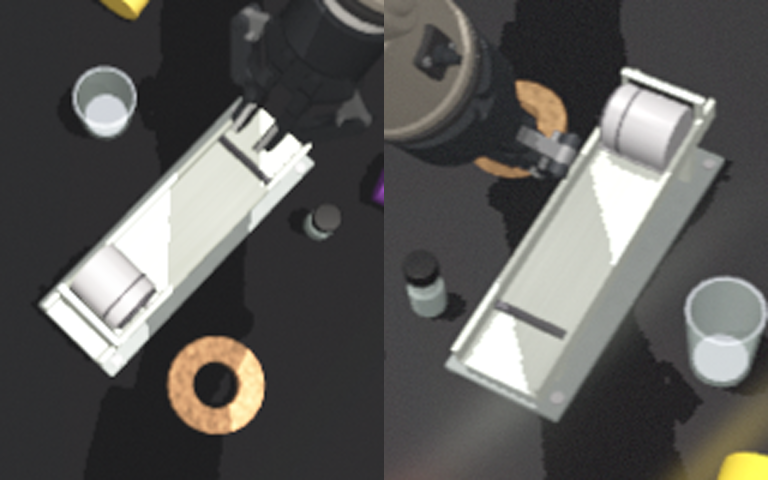

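Request:
carry_out(
  offset=[
    [0, 0, 0],
    [0, 0, 0],
    [0, 0, 0],
    [0, 0, 0],
  ],
  turn=[
    [0, 0, 0],
    [0, 0, 0],
    [0, 0, 0],
    [0, 0, 0],
  ],
)

```text
clock: 12.6
tcp_pos: [0.6331, -0.1457, 0.2153]
orientation: [-1.002, -2.449, -0.266]
contact_force: [-0.8, -0.8, -1.4]
grip_width: 0.0169
```

Run:
```python
from h import *
p=np.load("p.npy")
for c in("top","scene"):
    f=imaging.grab_frame(c)
    for d in look_for("jar",c):
        w=(world(f,d["xyz"])-[p[0],p[1],.042])@GR(p[2])
        if abs(w[1])<.05: print(c,w)
print(r.hand_in())
```

```text
top [ 0.09584834 -0.00080437  0.05178333]
scene [ 0.07834953 -0.0073169   0.04835362]
the job is handed in; nothing more can be done
None
```

The jar is in the seat behind the ridge, and I handed the job in at about 12.7 s. I pushed it up the gutter with the fingertips. The first push, with the fingers square to the floor, stalled at the ridge at about 9 N. I backed off, tilted the tool about 0.4 rad, and a push of about 5 N took it over.

**Jar position:** The last two network readings are 96 mm (top camera) and 78 mm (scene camera) along the gutter. They disagree by about 18 mm, as they did at the jar's known starting place. Their mean is about 87 mm, inside the 83 to 97 mm window. The scene reading alone lies outside it.

**At rest:** In the last picture the jar lies over the ridge line against the top stop and looks square across the gutter. The readings barely changed after I withdrew the fingers, so it was not rolling back. I judged squareness by eye and did not measure it.

**Everything else:** The arm was well clear of the jar and the gutter, with no real contact force. The vial and beaker look unmoved. The cork ring does too, though the arm partly hid it in the last scene-camera view. I did not measure jar speed during the push, or how far the bystanders might have shifted.

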